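# Bring the waiting jar's place round to the carousel's opening and hold it there

## Task

The shaker or mill that stands right in front of the spice carousel's opening is about to go back into its place; the other one, off to the side, stays out. Turn the turntable gently, without tipping its jars or shifting anything that stands round it, until the empty hole that the waiting one fits snugly (narrow shaker: narrow hole; stout wooden mill: wide hole) is in the middle of the splash guard's opening, and keep hold of the turntable there: finish while still holding it still, so that I can put the jar in.

Things in the scene. Friction and masses are not known exactly. Their poses are not given: they have to be found in the camera images.
- carousel: Carousel's fixed foot: dark round wooden plinth, 244 mm across, on the wooden hob cover (level worktop at z = 0.058). Origin: centre of its underside, on the turntable's axis. A curved steel splash guard (radius 117 mm, its top 66 mm above the origin) runs round it except for an opening of 70 degrees towards its own -x.
- opening (a point): Point on the fixed foot's own -x axis, in the middle of the opening: 70 mm from the axis, level with the tray top. The chosen hole's centre belongs here.
- turntable: Wooden tray, 220 mm across, turning freely about its own z axis (a full turn either way, no springs; bearing friction 0.03 N m, damping 0.08 N m s/rad); stays where left. Origin on the axis at the tray's top. Five steel collars, 15 mm high, centres 70 mm from the axis: narrow (49 mm inside) at 0, 72, 216 degrees anticlockwise from its x axis, wide (70 mm inside) at 144, 288. A 15 mm post in the middle carries the handle.
- handle (a point): Middle of the wooden handle bar on top of the post, 135 mm above the tray's top: 66 mm long along the turntable's own x axis, 18 mm thick, 26 mm high; the jars round it end 15 mm below its underside. Made for turning the tray.
- narrow_hole (a point): Centre of the one empty narrow hole (collar, 49 mm inside), at the tray's top; turns with the turntable. It fits the shaker.
- wide_hole (a point): Centre of the one empty wide hole (collar, 70 mm inside), at the tray's top; turns with the turntable. It fits the wooden mill.
- shaker: Glass shaker with a domed perforated top, 44 mm across, 90 mm high, loose on the hob cover; origin under its centre. It stands either right in front of the opening (about 190 mm from the axis) or out at the front right corner of the hob cover (over 250 mm from the axis).
- wooden_mill: Turned wooden mill, 58 mm across, 170 mm high, loose on the hob cover; origin under its centre. It stands at whichever of the two spots the shaker does not.
- pepper_jar: Spice jar, 44 mm across, 105 mm high, standing loose in a narrow collar of the turntable; origin under its centre.
- salt_jar: Spice jar, 41 mm across, 105 mm high, standing loose in the other occupied narrow collar; origin under its centre.
- squat_jar: Wider jar with a screw lid, 66 mm across, 107 mm high, standing loose in the occupied wide collar; origin under its centre.
- sauce_bottle: Bystander: sauce bottle, 59 mm across, 204 mm high, loose at the back of the hob cover; origin under its centre.
- mug: Bystander: plain mug, 89 mm across, 97 mm high, loose at the back left of the hob cover; origin under its middle.

How it is judged (in metres and radians):
On the way:
1. the empty hole that fits the waiting jar is in the middle of the opening (((horizontal distance between shaker and carousel below 0.25 m and horizontal distance between narrow_hole and opening below 0.01 m) or (horizontal distance between wooden_mill and carousel below 0.25 m and horizontal distance between wide_hole and opening below 0.01 m))), for 0.2 s.
At the end, for the whole second after the job is handed in: The centre of the empty hole that fits the waiting jar is within 10 mm of the middle of the opening; the fingers still press on the turntable (over 2 N) and it does not turn (under 0.08 rad/s); the three jars stand upright in their collars, shaker and mill upright where they were (((horizontal distance between shaker and carousel below 0.25 m and horizontal distance between narrow_hole and opening below 0.01 m) or (horizontal distance between wooden_mill and carousel below 0.25 m and horizontal distance between wide_hole and opening below 0.01 m)) and contact force between the fingers and turntable above 2 N and angular speed of turntable below 0.08 rad/s and distance between each of pepper_jar, salt_jar, squat_jar and turntable below 0.085 m and angle between each of pepper_jar, salt_jar, squat_jar, shaker, wooden_mill's own z axis and vertical below 0.15 rad); the arm keeps its last pose, push and grip.
It fails at once if the jars are whirled round (a jar moves faster than 0.3 m/s) (linear speed of any of pepper_jar, salt_jar, squat_jar above 0.3 m/s).
It fails at once if the shaker, the mill, the sauce bottle or the mug is shifted by more than 15 mm (distance of any of shaker, wooden_mill, sauce_bottle, mug from where it was at the start of the episode above 0.015 m).
It fails at once if a jar leaves its collar or tips (distance between any of pepper_jar, salt_jar, squat_jar and turntable above 0.09 m or angle between any of pepper_jar, salt_jar, squat_jar's own z axis and vertical above 0.3 rad).
It also fails if it takes over 61 s, if anything falls off the work surface, if the arm or the gripper's body presses on something with over 40 N, if the wrist force passes 120 N, or if a joint passes its speed limit or range.

## Robot

A 7-joint arm with a two-finger parallel gripper is mounted at the origin on a cart in front of the work surface, level with it; the furniture and walls round the work are solid. World frame = base frame: x ahead of the robot, y to its left, z up, the work surface at z = 0. Lengths are in m, angles in degrees, forces in N, time in s.
With the tool pointing down it reaches from about 0.425 to 0.925 m from the base axis. Payload 6.8 kg.
Tool frame: the origin (TCP) lies at the very end of the fingers, on their centre line; the grasp point (between the pads) lies 19 mm behind it; z points along the fingers, y is the line along which they close (so a half turn about z gives the same grasp; the last joint's range is limited). The gripper opens to 88 mm and grips with 3 to 60 N. Pads are 20 mm wide; open, the fingers measure 115 mm over their backs; the gripper's body (75 mm by 178 mm) begins 61 mm behind the grasp point.
Start: joints at [-78.1, 27.33, 1.283, 89.118, -0.659, 63.558, -4.761], TCP at [0.21, 0.642, 0.223] pointing down, gripper open.
Joint ranges: [-169.35, 169.35], [-19.33, 120.38], [-80.79, 83.38], [13.8, 139.57], [-78.32, 258.32], [9.67, 109.79], [-169.56, 169.56]. Speed limits (degrees/s): [136.94, 136.94, 180, 180, 180, 180, 180].

## Interface

Orientations are given as [roll, pitch, yaw] about the fixed x, y, z axes, in that order (R = Rz(yaw) Ry(pitch) Rx(roll)).
In Python, from plant import r gives the robot as it stands.
- The arm moves only by the tool apply_moves, never from a script. Its argument "rows" is a list of rows, each a list of 6 numbers: the shift along the world's x, y, z in units of 0.2 m (1.0 is 0.2 m), then the turn, a rotation vector about the world's x, y, z in units of pi/4 rad (1.0 is pi/4 rad). A call has 1 to 10 rows; each row is the pose to reach, as a shift and turn from the pose commanded when the call began; what a row does not reach only later rows make up. A row lasts 1/8 s, in which the tool goes at most 62.5 mm and 10.7 degrees, less where a joint would pass 70% of its speed; a pose out of reach is approached as far as the arm can. A call with a number of a shift or a turn outside -1 to 1 is refused whole. A call with a gripper value outside its range is refused whole. "gripper" is the gripper command: -1 is shut, 1 is fully open, values between are in proportion, set as the call begins (left out, the last holds). The fingers move at their own pace and stop on an object; "squeeze" is the grip in N (left out, the last holds). Time passes only in rows, so rows that repeat a pose let the fingers close. It gives the time, the measured TCP pose, the force, the opening and the grip force at its end, in the units of the state.
- r.read_state(): the state, without advancing time (a new reading comes with each control period).
- r.read_camera(name): name is "side" or "top" or "wrist"; returns a dict with "pixels" (420x560x3 uint8, blue, green, red), "K" (3x3 intrinsics, pixels), "rvec" (rotation vector, rad) and "tvec" (3), from world to camera coordinates, as OpenCV has them. Camera axes: x right, y down, z forward; pixel columns grow to the right and rows downward; lengths in m; the calibration is good to about 2 mm. The wrist camera is an equidistant fisheye: a pixel r from the principal point sees the ray r / f radians off the axis. A picture is of the moment at which its call begins. There is no depth.
- r.sign_off(): hands the job in; it is judged then, once.
Trained networks look in a picture, given as the dict that the camera call returned (one of the last four; its "shot" number tells which), for a name from the list of things; names that differ only in an ending like _2 or _b are one class to them, and where a whole thing is asked for, a point or a joint stands for the part that bears it (a point fixed in the world has none). Each returns a list of dicts, best first, with "score" (0 to 1); they miss things now and then, are a little off and sometimes report something else, mostly with a low value. They report only what shows in the picture. A call takes as long as a camera call.
- r.masks_of(target, picture): "pixels" (420x560 bool, what is visible of it) and "location" ([column, row] in pixels, amid what is visible of it).
- r.mark_of(target, picture): "location" ([column, row] in pixels: a listed point, or the origin of a listed thing).
The state is a dict: "clock": time; "qpos": joint angles; "qvel": joint speeds; "tau": joint torques, N m; "tool_pos": TCP position; "orientation": TCP orientation; "force": force on the tool from outside, world axes, zero at the start; "torque": the same for the moment, N m; "gripper_width": finger opening in m; "grasp_force": force on a finger pad.
Only numpy, scipy, OpenCV 4.12 (cv2) and the standard library are available. Lean on these libraries where they do the work, as an engineer would, in place of code of your own. Each camera call takes 0.05 s, during which the arm holds its last target. There are 200 camera calls.

## Working session

There is one attempt and no reset: what is moved stays moved. The work goes in short steps, Python scripts to look and compute and a tool call to move; the robot and the scene stay as the last step left them, time stands still between calls to the robot, and variables do not carry over. Pictures are saved under pics/ and viewed, at most 10 in all, crops included, and the job is handed in when it is done.

Besides the shell and the picture viewer there is one more tool, called after "Emit:" in YAML: its name, and indented under it one key for each argument. apply_moves: Moves the arm, as the interface text tells. Its arguments: {"type":"object","properties":{"rows":{"type":"array"},"gripper":{"type":"number"},"squeeze":{"type":"number"}},"required":["rows"]}

```bash
mkdir -p pics
cat > h.py <<'E'
import numpy as np, cv2
from plant import r
def ray(cam,px):
    R=cv2.Rodrigues(np.array(cam['rvec'],float))[0]; t=np.array(cam['tvec'],float).ravel(); K=np.array(cam['K'])
    d=np.linalg.inv(K)@[px[0],px[1],1]
    return -R.T@t, R.T@d
def atz(cam,px,z):
    o,d=ray(cam,px); return o+d*(z-o[2])/d[2]
def proj(cam,P):
    return cv2.projectPoints(np.array(P,float).reshape(-1,3),np.array(cam['rvec'],float),np.array(cam['tvec'],float),np.array(cam['K'],float),None)[0].reshape(-1,2)
def tri(obs):
    A=np.zeros((3,3));b=np.zeros(3)
    for c,p in obs:
        o,d=ray(c,p); d/=np.linalg.norm(d); M=np.eye(3)-np.outer(d,d); A+=M;b+=M@o
    return np.linalg.solve(A,b)
E
python3 - <<'E'
from h import *
np.set_printoptions(precision=3,suppress=True)
cs={n:r.read_camera(n) for n in('top','side')}
for n,c in cs.items(): cv2.imwrite(f'pics/{n}0.png',c['pixels']); print(n,ray(c,(280,210)))
for name in ['carousel','opening','turntable','handle','narrow_hole','wide_hole','shaker','wooden_mill','pepper_jar','salt_jar','squat_jar','sauce_bottle','mug']:
    ob=[]
    for n,c in cs.items():
        m=r.mark_of(name,c)
        if m: ob.append((c,m[0]['location'])); print(name,n,np.array(m[0]['location']),m[0]['score'])
    if len(ob)==2: print('   ',tri(ob))
E
```

```text
top (array([0.147, 0.123, 1.386]), array([ 0.346,  0.022, -0.938]))
side (array([ 0.006, -0.665,  0.631]), array([ 0.523,  0.753, -0.401]))
opening top [303.6 241.1] 0.81
turntable top [280.3 226.1] 0.96
turntable side [374.  339.3] 0.29
    [ 0.751  0.111 -0.22 ]
handle top [280.8 209.4] 0.84
handle side [282.4 200.8] 0.6
    [0.579 0.149 0.217]
narrow_hole top [290.3 254.9] 0.96
narrow_hole side [266.8 269.1] 0.97
    [0.509 0.116 0.086]
wide_hole top [256.  213.1] 0.61
wide_hole side [277.3 239.2] 0.74
    [0.612 0.218 0.087]
shaker top [392.3 241.5] 0.72
shaker side [376.9 337.8] 0.85
    [ 0.571 -0.156  0.053]
wooden_mill top [348.7 264.4] 0.72
wooden_mill side [300.8 318.3] 0.72
    [ 0.494 -0.037  0.059]
pepper_jar top [260.8 244.3] 0.68
pepper_jar side [252.9 251.5] 0.87
    [0.528 0.197 0.088]
salt_jar top [283.6 207.2] 0.69
squat_jar top [306.8 227.1] 0.83
squat_jar side [237.2 218.3] 0.2
    [0.487 0.1   0.237]
sauce_bottle top [208.1 178.1] 0.92
sauce_bottle side [281.2 219.3] 0.96
    [0.721 0.362 0.055]
mug top [182.2 210.5] 0.82
mug side [236.9 221. ] 0.87
    [0.618 0.423 0.054]
```

Run:
```python
import cv2
a=cv2.imread('pics/top0.png')[140:300,150:430];cv2.imwrite('pics/t1.png',cv2.resize(a,None,fx=2.8,fy=2.8,interpolation=2))
a=cv2.imread('pics/side0.png');cv2.imwrite('pics/s1.png',a)
```

```text
(no output)
```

View pics/t1.png

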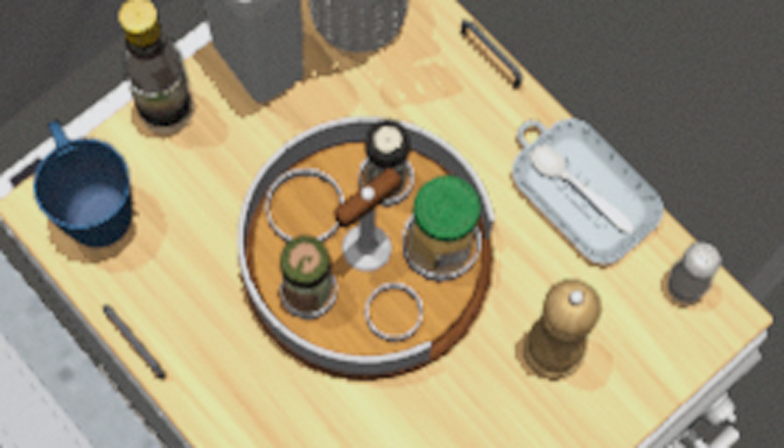

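View pics/s1.png

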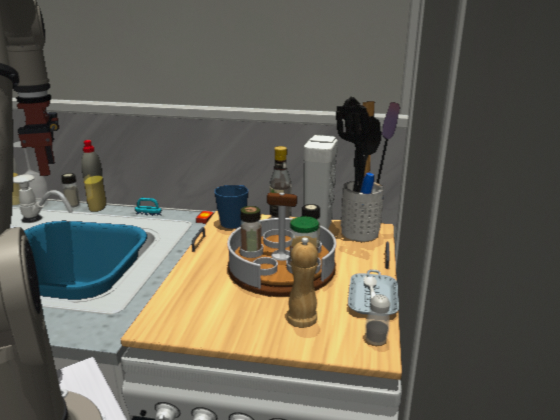

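The mill stands in front of the opening (crop t1 at about 555,340), so the wide hole (crop 305,205) is the one to bring round. It is roughly opposite the opening now. The guard ends are near crop (490,220) and (430,350).

Run:
```python
from h import *
from scipy.optimize import least_squares
np.set_printoptions(precision=3,suppress=True)
c=r.read_camera('top')
f=lambda x,y:(150+(x+.5)/2.8-.5,140+(y+.5)/2.8-.5)
zt=.087
P={k:atz(c,f(*v),zt)[:2] for k,v in dict(wide=(305,206),pep=(308,294),nar=(394,311),salt=(388,182),squat=(442,245),cen=(367,251)).items()}
P['widemark']=atz(c,(256,213.1),zt)[:2];P['narmark']=atz(c,(290.3,254.9),zt)[:2];P['cenmark']=atz(c,(280.3,226.1),zt)[:2];P['open']=atz(c,(303.6,241.1),zt)[:2]
H=.222
h1,h2=atz(c,f(340,215),H+.0)[:2],atz(c,f(398,180),H)[:2]
hm=atz(c,(280.8,209.4),H)[:2]
print(P,'handle',hm,(h1+h2)/2,np.linalg.norm(h1-h2),np.degrees(np.arctan2(*(h2-h1)[::-1])))
best=[]
for s,(aw,asq) in enumerate([(144,288),(288,144)]):
  for perm in [(0,72,216),(0,216,72),(72,0,216),(72,216,0),(216,0,72),(216,72,0)]:
    A=np.radians([aw,asq,*perm]); Q=np.array([P[k] for k in('wide','squat','nar','pep','salt')])
    fun=lambda p:(np.c_[p[0]+.07*np.cos(A+p[2]),p[1]+.07*np.sin(A+p[2])]-Q).ravel()
    for t0 in range(0,6,2):
      o=least_squares(fun,[.579,.149,t0]); best.append((o.cost,aw,perm,o.x[:2],np.degrees(o.x[2])%360,o.fun))
best.sort(key=lambda b:b[0]); b=best[0];print(b); print(best[3][:5])
C=b[3]
for k,v in dict(g1=(491,222),g2=(431,349)).items():
  for z in(.124,):
    d=atz(c,f(*v),z)[:2]-C; print(k,np.linalg.norm(d),np.degrees(np.arctan2(d[1],d[0])))
for k,v in dict(mill=(.494,-.037)).items():
    d=np.array(v)-C; print(k,np.linalg.norm(d),np.degrees(np.arctan2(d[1],d[0])))
d=P['open']-C;print('open',np.linalg.norm(d),np.degrees(np.arctan2(d[1],d[0])))
print('canister corner',atz(c,f(250,112),.058),atz(c,f(300,85),.058), 'crock',atz(c,f(355,50),.058))
print(r.read_state()['orientation'],r.read_state()['qpos'])
```

```text
{'wide': array([0.613, 0.21 ]), 'pep': array([0.526, 0.2  ]), 'nar': array([0.515, 0.119]), 'salt': array([0.643, 0.132]), 'squat': array([0.583, 0.077]), 'cen': array([0.572, 0.148]), 'widemark': array([0.613, 0.217]), 'narmark': array([0.504, 0.118]), 'cenmark': array([0.581, 0.149]), 'open': array([0.544, 0.085])} handle [0.578 0.148] [0.577 0.147] 0.05938547172841435 -53.34596860029156
(np.float64(1.5046699636570668e-05), 288, (72, 0, 216), array([0.576, 0.148]), np.float64(132.1825907720343), array([-0.002, -0.002,  0.001,  0.001, -0.003,  0.   ,  0.003, -0.001,
        0.001,  0.001]))
(np.float64(0.006559254917838755), 144, (0, 216, 72), array([0.576, 0.148]), np.float64(276.77025785565877))
g1 0.11516781926762662 -80.03142419857876
g2 0.12274307039328562 -148.48016974993112
mill 0.20203625344285367 -114.019897245522
open 0.07003039060154068 -117.60448540085768
canister corner [0.72  0.275 0.058] [0.753 0.228 0.058] crock [0.796 0.175 0.058]
[179.998  -0.001 161.903] [-78.098  27.328   1.283  89.119  -0.658  63.559  -4.762]
```

Emit:
apply_moves:
  rows:
    - [0,0,0.25,0,0,0]
    - [0,0,0.5,0,0,0]
    - [0,0,0.75,0,0,0]
    - [0.1,-0.135,0.75,0,0,0]
    - [0.2,-0.27,0.75,0,0,0]
    - [0.3,-0.405,0.75,0,0,0]
    - [0.4,-0.54,0.75,0,0,0]
    - [0.5,-0.675,0.75,0,0,0]
    - [0.6,-0.81,0.75,0,0,0]
    - [0.7,-0.95,0.75,0,0,0]
  gripper: 1

```text
clock: 2.7
tool_pos: [0.3502, 0.4507, 0.3728]
orientation: [180.0, 0.0, 161.9]
force: [0.2, 0.3, 0.7]
gripper_width: 0.0879
grasp_force: 0.0
```

Emit:
apply_moves:
  rows:
    - [0.1,-0.135,0,0,0,-0.1]
    - [0.2,-0.27,0,0,0,-0.2]
    - [0.3,-0.405,0,0,0,-0.3]
    - [0.4,-0.54,0,0,0,-0.4]
    - [0.5,-0.675,0,0,0,-0.5]
    - [0.6,-0.81,0,0,0,-0.6]
    - [0.7,-0.95,0,0,0,-0.66]
    - [0.7,-0.95,0,0,0,-0.66]

```text
clock: 3.7
tool_pos: [0.4919, 0.2579, 0.3728]
orientation: [180.0, 0.1, 131.7]
force: [0.7, 0.6, -0.0]
gripper_width: 0.0882
grasp_force: 0.0
```

```bash
python3 -c "
from h import *
s=r.read_state();print(s['tool_pos'],s['orientation'],s['qpos'],s['clock'])"
```

```text
[0.49190971 0.25789805 0.37279066] [1.79997181e+02 6.53779194e-02 1.31743824e+02] [-50.27923379   9.62866966  18.91796649  94.92648092  -3.13856379
  75.96192885  10.89589705] 3.7
```

Emit:
apply_moves:
  rows:
    - [0.15,-0.18,0,0,0,0]
    - [0.3,-0.36,0,0,0,0]
    - [0.43,-0.55,0,0,0,0]
    - [0.43,-0.55,-0.15,0,0,0]
    - [0.43,-0.55,-0.3,0,0,0]
    - [0.43,-0.55,-0.4,0,0,0]
    - [0.43,-0.55,-0.4,0,0,0]

```text
clock: 4.58
tool_pos: [0.5746, 0.1521, 0.2911]
orientation: [-179.8, -0.1, 132.2]
force: [0.3, -0.3, -0.5]
gripper_width: 0.0879
grasp_force: 0.0
```

Run:
```python
from h import *
s=r.read_state();print(s['tool_pos'],s['orientation'],s['qpos'])
c=r.read_camera('wrist');cv2.imwrite('pics/w1.png',c['pixels'])
R=cv2.Rodrigues(np.array(c['rvec'],float))[0];t=np.array(c['tvec']).ravel();K=np.array(c['K']);print(K,-R.T@t,R)
def wz(px,z):
    u=(px[0]-K[0,2])/K[0,0];v=(px[1]-K[1,2])/K[1,1];th=np.hypot(u,v)
    d=np.array([u/th*np.sin(th),v/th*np.sin(th),np.cos(th)]);d=R.T@d;o=-R.T@t
    return o+d*(z-o[2])/d[2]
for n,z in dict(handle=.222,wide_hole=.087,narrow_hole=.087,turntable=.087,opening=.087).items():
    m=r.mark_of(n,c)
    if m: print(n,m[0],wz(m[0]['location'],z))
m=r.masks_of('handle',c)
if m:
    print(m[0]['score'],m[0]['location'],m[0]['pixels'].sum())
```

```text
[0.57458399 0.15209928 0.29105804] [-1.79821998e+02 -8.66091190e-02  1.32232124e+02] [-39.00216835  17.15734295  23.11648041  96.92286859  -7.19895304
  67.58496418  28.20017118]
[[325.1922621    0.         273.84935008]
 [  0.         325.1922621  205.10860719]
 [  0.           0.           1.        ]] [0.52704098 0.2045371  0.45256117] [[ 0.74037547  0.67218801 -0.0027281 ]
 [ 0.64944744 -0.71426945  0.26083937]
 [ 0.1733845  -0.19489083 -0.96537836]]
handle {'location': [265.7, 220.3], 'score': 0.64} [0.57183678 0.14523448 0.222     ]
wide_hole {'location': [327.2, 163.9], 'score': 0.8} [0.60499937 0.20776588 0.087     ]
narrow_hole {'location': [212.7, 164.8], 'score': 0.88} [0.5086743  0.11901985 0.087     ]
turntable {'location': [270.4, 183.4], 'score': 0.6} [0.57245711 0.14715173 0.087     ]
0.55 [273.0, 172.6] 20248
```

View pics/w1.png

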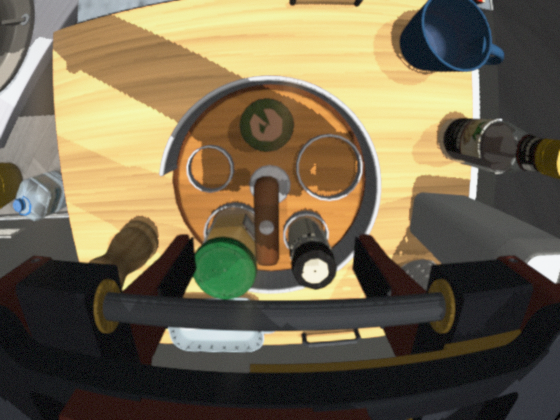

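The wrist view shows the handle bar lined up with the tool at about (266,178) to (266,263), between the fingers. The empty wide hole is at (328,165) and the green jar is to its left. I'll go down and grip.

Emit:
apply_moves:
  rows:
    - [0,-0.025,-0.1,0,0,0]
    - [0,-0.025,-0.2,0,0,0]
    - [0,-0.025,-0.3,0,0,0]
    - [0,-0.025,-0.37,0,0,0]
    - [0,-0.025,-0.42,0,0,0]
    - [0,-0.025,-0.42,0,0,0]

```text
clock: 5.68
tool_pos: [0.5754, 0.1466, 0.2083]
orientation: [-180.0, -0.0, 132.2]
force: [1.1, -0.2, -0.0]
gripper_width: 0.0874
grasp_force: 0.0
```

Emit:
apply_moves:
  rows:
    - [0,0,0,0,0,0]
    - [0,0,0,0,0,0]
    - [0,0,0,0,0,0]
    - [0,0,0,0,0,0]
    - [0,0,0,0,0,0]
    - [0,0,0,0,0,0]
    - [0,0,0,0,0,0]
    - [0,0,0,0,0,0]
  gripper: -1
  squeeze: 20

```text
clock: 6.68
tool_pos: [0.5735, 0.1447, 0.2084]
orientation: [-179.7, -0.1, 132.1]
force: [-8.5, -3.9, 5.5]
gripper_width: 0.0179
grasp_force: 20.0
```

Emit:
apply_moves:
  rows:
    - [-0.012,-0.012,0,0,0,-0.04]
    - [-0.012,-0.012,0,0,0,-0.1]
    - [-0.012,-0.012,0,0,0,-0.18]
    - [-0.012,-0.012,0,0,0,-0.26]
    - [-0.012,-0.012,0,0,0,-0.34]
    - [-0.012,-0.012,0,0,0,-0.4]
    - [-0.012,-0.012,0,0,0,-0.4]
  squeeze: 35

```text
clock: 7.55
tool_pos: [0.5732, 0.1444, 0.2085]
orientation: [-180.0, 0.0, 114.2]
force: [1.4, 1.3, -2.0]
gripper_width: 0.018
grasp_force: 35.0
```

```bash
python3 -c "
from h import *
s=r.read_state();print(s['tool_pos'],s['orientation'],s['qpos'],s['force'],s['torque'])
c=r.read_camera('top')
for n in ['wide_hole','narrow_hole']:
    m=r.mark_of(n,c)
    if m:
        d=atz(c,m[0]['location'],.087)[:2]-[.575,.147]; print(n,m[0]['score'],np.linalg.norm(d),np.degrees(np.arctan2(d[1],d[0])))"
```

```text
[0.57316104 0.14441083 0.20845899] [-1.79993439e+02  3.76922938e-04  1.14202170e+02] [-40.38802597  21.50367837  26.10586067 103.24229979 -10.99189665
  57.76146179  14.23954928] [ 1.40771073  1.28557657 -2.04249512] [-0.03513305  0.12908294  0.05283254]
wide_hole 0.69 0.06935192090651401 39.36023112931294
narrow_hole 0.62 0.07723474529046005 -173.20233241351565
```

Emit:
apply_moves:
  rows:
    - [0,0,0,0,0,-0.06]
    - [0,0,0,0,0,-0.16]
    - [0,0,0,0,0,-0.27]
    - [0,0,0,0,0,-0.38]
    - [0,0,0,0,0,-0.49]
    - [0,0,0,0,0,-0.6]
    - [0,0,0,0,0,-0.71]
    - [0,0,0,0,0,-0.82]
    - [0,0,0,0,0,-0.93]
    - [0,0,0,0,0,-1]

```text
clock: 8.95
tool_pos: [0.5718, 0.1443, 0.2084]
orientation: [-179.8, 0.0, 69.1]
force: [-5.4, -0.7, 2.0]
gripper_width: 0.0179
grasp_force: 35.0
```

Emit:
apply_moves:
  rows:
    - [0,0,0,0,0,-0.06]
    - [0,0,0,0,0,-0.16]
    - [0,0,0,0,0,-0.27]
    - [0,0,0,0,0,-0.38]
    - [0,0,0,0,0,-0.49]
    - [0,0,0,0,0,-0.6]
    - [0,0,0,0,0,-0.71]
    - [0,0,0,0,0,-0.82]
    - [0,0,0,0,0,-0.93]
    - [0,0,0,0,0,-1]

```text
clock: 10.2
tool_pos: [0.5709, 0.1452, 0.2085]
orientation: [-179.8, 0.2, 24.2]
force: [-9.3, 1.6, 5.6]
gripper_width: 0.0177
grasp_force: 35.0
```

```bash
python3 -c "
from h import *
s=r.read_state();print(s['tool_pos'],s['orientation'],s['qpos'],s['force'],s['torque'])"
```

```text
[0.5708648  0.14523901 0.20846788] [-179.79550073    0.23346233   24.17556836] [-55.40953754  25.99770489  47.41619992 104.20127779 -22.10778648
  59.7637829  -65.21692524] [-9.27017955  1.59105381  5.60810268] [0.32585133 1.76788533 0.10367008]
```

Emit:
apply_moves:
  rows:
    - [-0.006,0,0,0,0,-0.06]
    - [-0.012,0,0,0,0,-0.16]
    - [-0.012,0,0,0,0,-0.27]
    - [-0.012,0,0,0,0,-0.38]
    - [-0.012,0,0,0,0,-0.49]
    - [-0.012,0,0,0,0,-0.6]
    - [-0.012,0,0,0,0,-0.71]
    - [-0.012,0,0,0,0,-0.82]
    - [-0.012,0,0,0,0,-0.93]
    - [-0.012,0,0,0,0,-1]

```text
clock: 11.45
tool_pos: [0.5708, 0.1465, 0.2085]
orientation: [-179.9, 0.1, -20.8]
force: [-0.1, 4.2, -2.9]
gripper_width: 0.018
grasp_force: 35.0
```

Emit:
apply_moves:
  rows:
    - [0,0,0,0,0,-0.06]
    - [0,0,0,0,0,-0.14]
    - [0,0,0,0,0,-0.22]
    - [0,0,0,0,0,-0.3]
    - [0,0,0,0,0,-0.38]
    - [0,0,0,0,0,-0.46]
    - [0,0,0,0,0,-0.5]
    - [0,0,0,0,0,-0.5]

```text
clock: 12.45
tool_pos: [0.5712, 0.1471, 0.2085]
orientation: [-179.9, 0.1, -43.1]
force: [0.2, 6.3, -2.2]
gripper_width: 0.0179
grasp_force: 35.0
```

Run:
```python
from h import *
s=r.read_state();print(s['tool_pos'],s['orientation'],s['qpos'],s['force'],s['torque'])
for v in ('top','wrist','side'):
    c=r.read_camera(v); cv2.imwrite(f'pics/{v}2.png',c['pixels'])
    if v=='top':
        for n in ['wide_hole','narrow_hole','opening','turntable']:
            m=r.mark_of(n,c)
            if m:
                d=atz(c,m[0]['location'],.087)[:2]-[.575,.147]; print(n,m[0],np.linalg.norm(d),np.degrees(np.arctan2(d[1],d[0])))
a=cv2.imread('pics/top2.png')[180:290,220:380];cv2.imwrite('pics/t2c.png',cv2.resize(a,None,fx=5,fy=5,interpolation=2))
```

```text
[0.57119377 0.14712248 0.2084957 ] [-1.79856609e+02  9.17930321e-02 -4.31369977e+01] [ -65.34098901   33.99212029   65.04805001  104.83787341  -34.56189972
   63.88118309 -120.9341624 ] [ 0.22474282  6.32609846 -2.21423088] [ 1.17415709 -0.18005598 -0.01814733]
wide_hole {'location': [302.5, 238.1], 'score': 0.88} 0.06263431058290402 -111.70543769883034
narrow_hole {'location': [300.5, 239.2], 'score': 0.47} 0.05936171728933284 -116.56698078631453
opening {'location': [303.0, 241.1], 'score': 0.92} 0.06763009091621948 -117.58532252591367
turntable {'location': [279.2, 227.4], 'score': 0.91} 0.005623118721884107 65.91642364678867
```

View pics/t2c.png

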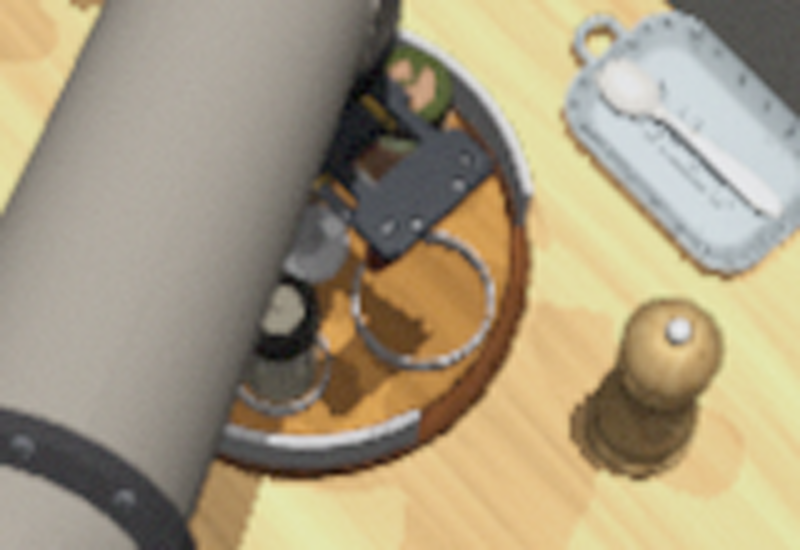

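View pics/wrist2.png

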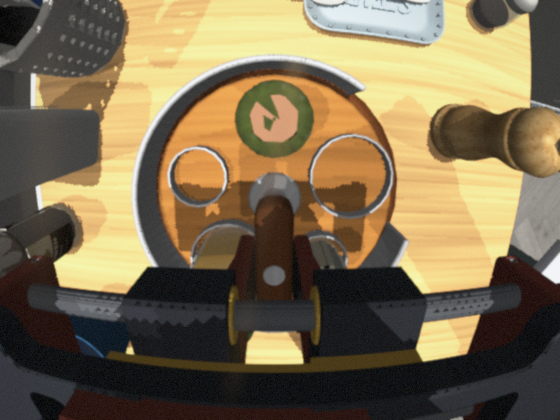

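In the top crop, the wide collar is centred at (425,302), with guard ends near (527,190) and (420,412). In the wrist view the collar is at (351,176), and the guard ends are at (363,86) and (405,238). I'll compare the bearings.

Run:
```python
from h import *
np.set_printoptions(precision=4,suppress=True)
T=r.read_camera('top');c=r.read_camera('wrist')
f=lambda x,y:(220+(x+.5)/5-.5,180+(y+.5)/5-.5)
R=cv2.Rodrigues(np.array(c['rvec'],float))[0];t=np.array(c['tvec']).ravel();K=np.array(c['K'])
def wz(px,z):
    u=(px[0]-K[0,2])/K[0,0];v=(px[1]-K[1,2])/K[1,1];th=np.hypot(u,v)
    d=R.T@np.array([u/th*np.sin(th),v/th*np.sin(th),np.cos(th)]);o=-R.T@t
    return o+d*(z-o[2])/d[2]
def show(k,p,C):
    d=p[:2]-C;print(k,p,np.linalg.norm(d),np.degrees(np.arctan2(d[1],d[0])))
C=np.array([.5745,.1475])
show('T collar',atz(T,f(425,302),.1),C)
show('T g1',atz(T,f(527,190),.124),C);show('T g2',atz(T,f(420,412),.124),C)
show('T postbase',atz(T,f(314,252),.09),C)
Cw=wz((273,190),.092)[:2]; print(Cw)
for cc in (C,Cw):
    show('W collar',wz((351,176),.1),cc);show('W g1',wz((364,86),.124),cc);show('W g2',wz((405,239),.124),cc)
    show('W nar',wz((198,176),.1),cc)
```

```text
T collar [0.543  0.0834 0.1   ] 0.07141656758150441 -116.18873126818416
T g1 [0.5999 0.0343 0.124 ] 0.11597548191239203 -77.3352143723437
T g2 [0.4776 0.0837 0.124 ] 0.11601362806942232 -146.63854721578244
T postbase [0.5697 0.1431 0.09  ] 0.006528619297450031 -137.96426383131492
[0.579  0.1407]
W collar [0.5438 0.0821 0.1   ] 0.072294958217567 -115.15287357465873
W g1 [0.5965 0.0292 0.124 ] 0.12035480724138894 -79.4737036801982
W g2 [0.4761 0.082  0.124 ] 0.11823281414835107 -146.34729526486694
W nar [0.6333 0.1778 0.1   ] 0.0661814013375759 27.27826035663553
W collar [0.5438 0.0821 0.1   ] 0.06838416522687933 -120.97768035733132
W g1 [0.5965 0.0292 0.124 ] 0.11288746791840147 -81.07295718621036
W g2 [0.4761 0.082  0.124 ] 0.11846037467063258 -150.2899563939327
W nar [0.6333 0.1778 0.1   ] 0.0658298581482743 34.34664246321593
```

The hole bearing is about -115.5°. The opening estimates range from -112° to -117.6°, so it is centred to within about 4 mm of the 10 mm allowed. I'll hold briefly and hand in.

Emit:
apply_moves:
  rows:
    - [0,0.01,0,0,0,0.01]
    - [0,0.01,0,0,0,0.01]
    - [0,0.01,0,0,0,0.01]
    - [0,0.01,0,0,0,0.01]

```text
clock: 13.4
tool_pos: [0.5712, 0.1471, 0.2085]
orientation: [-179.9, 0.0, -42.8]
force: [3.6, 3.8, -6.1]
gripper_width: 0.0182
grasp_force: 35.0
```

```bash
python3 -c "
from plant import r
print(r.sign_off())"
```

```text
the job is handed in; nothing more can be done
None
```

The job is handed in: the mill is the one waiting, so I turned the empty wide hole to the middle of the opening (about 4 mm off at most by my camera measurements, 10 mm allowed), and the gripper still holds the handle at 35 N; the hand-in gave no verdict.

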